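# Index the sample changer to the next vial

## Task

The vial carousel in front of the spectrometer is locked with a white-capped vial at the read head. Pull the black knob on top of it up to unlock it, turn it one or two stations until the black-capped vial stands in front of the read head, then push the knob fully back down so that the carousel is locked there. All vials must stay standing in their cups, and the tools lying about must not be disturbed.

Things in the scene. Friction and masses are not known exactly. Their poses are not given: they have to be found in the camera images.
- changer_axis (a point): The fixed sample changer: a dark round base plate 188 mm across and 12 mm thick, bolted to the bench, with a black read-head block (34 mm wide, 68 mm high) on its rim and the spectrometer (58 mm high) behind that block. This point lies on the vertical axis about which knob and carousel turn, 12 mm above the bench; its z is up and its x axis points from the axis to the read head. Nothing on the changer but the knob stands higher than 94 mm.
- read_spot (a point): The measuring place in front of the read head's lens: the point on the circle of vials (radius 62 mm about the changer's axis) that lies nearest the read head, at half the height of a vial (52 mm above the bench).
- knob_grip (a point): The black fluted round knob on the changer's axis, 48 mm in diameter and 31 mm high, on a 20 mm neck. This point is the knob's centre: when it is pushed home it lies 119.5 mm above the bench and the knob's flat top 135 mm; the neck reaches 14 mm below the knob's underside and below that is a crossbar whose screw heads are at 93 mm. It may be gripped from above at any angle. It rises and turns with the knob; z up.
- knob (a joint): How far the knob is pulled up, m: 0 fully home (locked), 0.016 the upper stop. A friction sleeve makes it take about 8 N to raise and 5 N to press down and lets it stay where it is left, also raised. A cross-pin under the knob drops into notches of a fixed crown: below 0.005 the carousel cannot turn; raised 0.010 or more it turns freely.
- carousel (a joint): Angle of the carousel, rad, counter-clockwise from above positive, 0 at the start, range 6.2 either way. Knob and carousel turn together (friction 0.06 N m). The six cups and locking notches are 60 degrees (1.047) apart. In a firm grip the pin enters a notch when within 2 degrees; if the knob is free to turn (pressed on its top) it slides in from 6 degrees off and centres itself.
- black_vial_mid (a point): The vial with the BLACK cap, the one to be measured: amber glass, 23 mm in diameter, 52 mm high, standing in a blue cup (33 mm across, 22 mm high, vial about 1 mm loose in it) of the carousel, at the start one or two stations (60 or 120 degrees) to the left or right of the read head. This point is its centre, half-way up; z along the vial.
- white_vial_a_mid (a point): A white-capped amber vial of the same size in another cup of the carousel; centre.
- white_vial_b_mid (a point): The white-capped amber vial that stands at the read head at the start; centre.
- white_vial_c_mid (a point): A white-capped amber vial of the same size in another cup of the carousel; centre.
- white_vial_d_mid (a point): A white-capped amber vial of the same size in another cup of the carousel; centre. The sixth cup, opposite the read head at the start, is empty.
- driver: Bystander: ball-end screwdriver, 134 mm long, lying on the bench, 26 mm high.
- hexkey: Bystander: hex key, 88 mm long, lying flat.
- marker: Bystander: red and white marker pen, 135 mm long, lying.
- caliper: Bystander: digital caliper, 170 mm long, lying flat.
There are look-alikes about, which are no part of the job. Leave any yellow look-alike of the part that bears white_vial_b_mid alone. What is shaped like the part that bears white_vial_a_mid but turquoise is not meant.

How it is judged:
On the way, in this order (a step that is already met when the one before it is completed fails the run):
1. the knob is pulled up, unlocked (value of joint knob above 0.006 m), for 0.1 s.
2. with the knob still up, the black-capped vial is turned round to the read head (value of joint knob above 0.004 m and horizontal distance between black_vial_mid and read_spot below 0.011 m), for 0.05 s.
3. the knob is pushed home with the black-capped vial at the read head (value of joint knob below 0.0015 m and horizontal distance between black_vial_mid and read_spot below 0.004 m), for 0.2 s.
At the end, for the whole second after the job is handed in: The knob is home (within 1.5 mm of its lower stop), the black-capped vial stands within 4 mm of the read spot, all five vials stand upright in their cups (tilt under 0.15 rad, bottoms within 4 mm of the cup floors), and the carousel is at rest (all of step 3 and angle between each of black_vial_mid, white_vial_a_mid, white_vial_b_mid, white_vial_c_mid, white_vial_d_mid's own z axis and vertical below 0.15 rad and height (world z) of each of black_vial_mid, white_vial_a_mid, white_vial_b_mid, white_vial_c_mid, white_vial_d_mid below 0.056 m and velocity of joint carousel between -0.05 and 0.05 rad/s); the robot touches nothing.
It fails at once if a vial is lifted out of its cup or tipped over (height (world z) of any of black_vial_mid, white_vial_a_mid, white_vial_b_mid, white_vial_c_mid, white_vial_d_mid above 0.07 m or angle between any of black_vial_mid, white_vial_a_mid, white_vial_b_mid, white_vial_c_mid, white_vial_d_mid's own z axis and vertical above 0.5 rad).
It fails at once if a tool on the bench is pushed more than 20 mm (distance of any of driver, hexkey, marker, caliper from where it was at the start of the episode above 0.02 m).
It also fails if it takes over 48 s, if anything falls off the work surface, if the arm or the gripper's body presses on something with over 40 N, if the wrist force passes 120 N, or if a joint passes its speed limit or range.

## Robot

A 7-joint arm with a two-finger parallel gripper is mounted at the origin on a cart in front of the work surface, level with it; the furniture and walls round the work are solid. World frame = base frame: x ahead of the robot, y to its left, z up, the work surface at z = 0. Lengths are in m, angles in rad, forces in N, time in s.
With the tool pointing down it reaches from about 0.425 to 0.875 m from the base axis. Payload 4.7 kg.
Tool frame: the origin (TCP) lies between the finger pads; the fingertips stand 8 mm ahead of it and the grasp point (between the pads) lies 11 mm behind it; z points along the fingers, y is the direction in which the jaws open and shut (so a half turn about z gives the same grasp; the last joint's range is limited). The gripper opens to 87 mm and grips with 3 to 60 N. Pads are 19 mm wide; open, the fingers measure 117 mm over their backs; the gripper's body (75 mm by 190 mm) begins 51 mm behind the grasp point.
Start: joints at [1.338, 0.321, -0.07, 1.45, 0.023, 1.371, -0.057], TCP at [0.159, -0.63, 0.231] pointing down, gripper open.
Joint ranges: [-2.86, 2.86], [-0.3, 2.09], [-1.38, 1.24], [0.06, 2.45], [-1.56, 4.7], [0.09, 2.05], [-2.69, 2.69]. Speed limits (rad/s): [2.57, 2.57, 3.14, 3.14, 3.14, 3.14, 3.14].

## Interface

Orientations are given as a rotation vector (axis times angle).
In Python, from bench import ctrl, optics, ticket gives the robot as it stands.
- The arm moves only by the tool play_rows, never from a script. Its argument "motion" is a list of rows, each a list of 5 numbers: the closure, from 0 (fully open) to 1 (shut), then the shift along the tool's x, y, z in cm, then the turn about the tool's z in rad. In form: [[jaw, tx, ty, tz, spin], ...]. A call has 1 to 20 rows; each row shifts and turns the commanded pose from where the row before left it, along the tool's axes as they then stand; what a row does not reach is not made up. A row lasts 1/8 s, in which the tool goes at most 62.5 mm and 10.7 degrees, less where a joint would pass 70% of its speed; a pose out of reach is approached as far as the arm can. A call is refused whole if a number of a shift passes 6.25 or a number of a turn 0.188, either way. A call with a gripper value outside its range is refused whole. The fingers move at their own pace and stop on an object; "force" is the grip in N (left out, the last holds). Time passes only in rows, so rows that do not move let the fingers close. It gives the time, the measured TCP pose, the force and the opening at its end, in the units of the state.
- ctrl.get_state(): the state, without advancing time (a new reading comes with each control period).
- optics.get_image(name): name is "side" or "top"; returns the picture (420x560x3 uint8, red, green, blue); there is no depth.
- optics.calibration(name): a dict with "K" (3x3 intrinsics, pixels), "pose" (4x4, takes a point from camera to world coordinates). Camera axes: x right, y down, z forward; pixel columns grow to the right and rows downward; lengths in m; the calibration is good to about 2 mm. A picture is of the moment at which its call begins. calibration takes no time and is no camera call.
- ticket.close_job(): hands the job in, once; it reports no verdict.
The state is a dict: "time": time; "joint_positions": joint angles; "qd": joint speeds; "joint_torque": joint torques, N m; "position": TCP position; "tool_rot": TCP orientation; "ft_force": force on the tool from outside, world axes, zero at the start; "torque": the same for the moment, N m; "grip_width": opening from 0.0 (shut) to 1.0 (fully open).
Only numpy, scipy, OpenCV 4.12 (cv2) and the standard library are available. Lean on these libraries where they do the work, as an engineer would, in place of code of your own. Each camera call takes 0.05 s, during which the arm holds its last target.

## Working session

There is one attempt and no reset: what is moved stays moved. The work goes in short steps, Python scripts to look and compute and a tool call to move; the robot and the scene stay as the last step left them, time stands still between calls to the robot, and variables do not carry over. Pictures are saved under pics/ and viewed, and the job is handed in when it is done.

Besides the shell and the picture viewer there is one more tool, called after "Emit:" by a JSON object that holds its "method" and its "body". play_rows: Moves the arm, as the interface text tells. Its arguments: {"type":"object","properties":{"motion":{"type":"array"},"force":{"type":"number"}},"required":["motion"]}

```bash
mkdir -p pics; python3 - <<'E'
from bench import ctrl, optics, ticket
import cv2,numpy as np
print(ctrl.get_state())
for n in("top","side"):
    im=optics.get_image(n); cv2.imwrite(f"pics/{n}0.png",im[:,:,::-1]); print(n,optics.calibration(n))
E
```

```text
{'time': 0.0, 'joint_positions': array([ 1.33807937,  0.32182367, -0.07007183,  1.45166916,  0.02258574,
        1.37078752, -0.05689782]), 'qd': array([-0.000342  , -0.00147102,  0.00054033, -0.00039407, -0.00139153,
        0.0007293 ,  0.00077198]), 'joint_torque': array([-2.30766454e-04, -4.91282701e+01, -4.03702240e-01, -3.12526023e+01,
       -6.39276858e-02,  4.38099552e-02,  1.71464258e-04]), 'position': array([ 0.15862624, -0.62979711,  0.22946389]), 'tool_rot': array([-3.11583737e+00, -3.86512493e-01,  5.03757815e-04]), 'ft_force': array([-0.40538186, -0.90342723, -0.02094612]), 'torque': array([-0.0156681 , -0.03795803, -0.04524482]), 'grip_width': 0.9990895203666494}
top {'K': array([[535.25747898,   0.        , 276.30816522],
       [  0.        , 535.25747898, 204.06475544],
       [  0.        ,   0.        ,   1.        ]]), 'pose': array([[ 0.03332087, -0.9790116 ,  0.20106218,  0.27854943],
       [-0.99943185, -0.03365977,  0.001734  ,  0.02668509],
       [ 0.0050701 , -0.20100572, -0.97957695,  1.13289587],
       [ 0.        ,  0.        ,  0.        ,  1.        ]])}
side {'K': array([[379.8240814 ,   0.        , 278.40560597],
       [  0.        , 379.8240814 , 218.88302195],
       [  0.        ,   0.        ,   1.        ]]), 'pose': array([[-0.85270489, -0.3306146 ,  0.40446057,  0.12035858],
       [-0.52226152,  0.55689316, -0.64584279,  0.56971277],
       [-0.01171627, -0.7619475 , -0.6475328 ,  0.66600434],
       [ 0.        ,  0.        ,  0.        ,  1.        ]])}
```

View pics/top0.png

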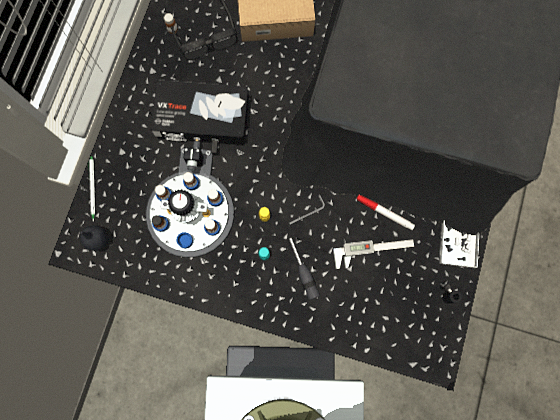

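View pics/side0.png

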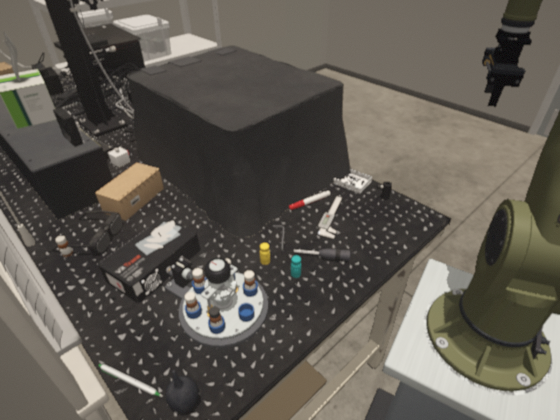

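```bash
cat > h.py <<'E'
import numpy as np
from bench import optics
def ray(n,u,v,z):
    c=optics.calibration(n);K=c['K'];P=c['pose']
    d=P[:3,:3]@np.linalg.solve(K,[u,v,1.]);o=P[:3,3]
    return o+d*(z-o[2])/d[2]
def proj(n,p):
    c=optics.calibration(n);K=c['K'];P=c['pose']
    q=K@(P[:3,:3].T@(np.array(p)-P[:3,3]));return q[:2]/q[2]
E
python3 - <<'E'
import cv2
a=cv2.imread('pics/top0.png')[140:265,130:280];b=cv2.imread('pics/side0.png')[245:345,160:300]
cv2.imwrite('pics/ct.png',cv2.resize(a,None,fx=5,fy=4.8,interpolation=cv2.INTER_CUBIC)[:600])
cv2.imwrite('pics/cs.png',cv2.resize(b,None,fx=5.5,fy=5.5,interpolation=cv2.INTER_CUBIC))
from h import *
for n,u,v,z in[('top',181,202,.135),('side',218,266,.135),('top',190,214,.012)]: print(n,ray(n,u,v,z))
# black box top corners unknown height: estimates with z 
for uv in[(340,-5),(312,110),(525,180)]:
  for z in(.2,.3,.4):print(uv,z,ray('top',*uv,z))
for uv in[(132,85),(240,125),(342,88),(238,48)]:
  for z in(.2,.3,.4):print(uv,z,ray('side',*uv,z))
print(ray('side',253,222,0),ray('top',285,165,0),ray('top',485,230,0))
E
```

```text
top [0.48114836 0.2098472  0.135     ]
side [0.47837847 0.21553547 0.135     ]
top [0.48073745 0.21149962 0.012     ]
(340, -5) 0.2 [ 0.88712333 -0.08110653  0.2       ]
(340, -5) 0.3 [ 0.82188841 -0.06955202  0.3       ]
(340, -5) 0.4 [ 0.75665348 -0.0579975   0.4       ]
(312, 110) 0.2 [ 0.649501   -0.03162069  0.2       ]
(312, 110) 0.3 [ 0.60973755 -0.02537071  0.3       ]
(312, 110) 0.4 [ 0.5699741  -0.01912073  0.4       ]
(525, 180) 0.2 [ 0.52961191 -0.41761805  0.2       ]
(525, 180) 0.3 [ 0.50269975 -0.36999182  0.3       ]
(525, 180) 0.4 [ 0.47578758 -0.32236558  0.4       ]
(132, 85) 0.2 [ 1.17781416 -0.22782503  0.2       ]
(132, 85) 0.3 [ 0.95089447 -0.05668117  0.3       ]
(132, 85) 0.4 [0.72397479 0.11446268 0.4       ]
(240, 125) 0.2 [ 0.70274562 -0.17371973  0.2       ]
(240, 125) 0.3 [ 0.57777103 -0.01418634  0.3       ]
(240, 125) 0.4 [0.45279643 0.14534704 0.4       ]
(342, 88) 0.2 [ 0.57273106 -0.54452822  0.2       ]
(342, 88) 0.3 [ 0.47565632 -0.30542294  0.3       ]
(342, 88) 0.4 [ 0.37858159 -0.06631766  0.4       ]
(238, 48) 0.2 [ 1.10909342 -0.72138833  0.2       ]
(238, 48) 0.3 [ 0.89692054 -0.44433059  0.3       ]
(238, 48) 0.4 [ 0.68474766 -0.16727285  0.4       ]
[ 0.58827674 -0.04870028  0.        ] [0.59916977 0.01254917 0.        ] [ 0.46972939 -0.42031173  0.        ]
```

View pics/ct.png

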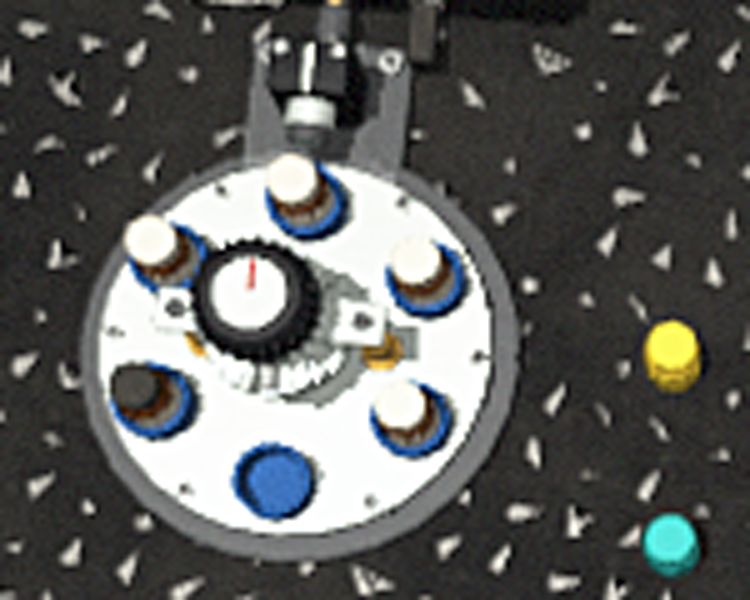

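View pics/cs.png

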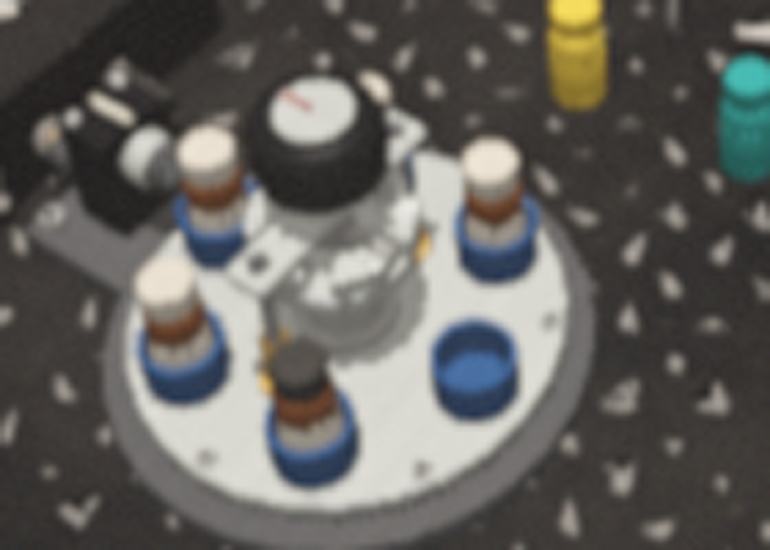

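```bash
python3 - <<'E'
from h import *
import cv2
print('knob top',ray('top',180.0,200.8,.135),ray('side',217.1,265,.135))
# base plate
print('plate', ray('top',130+300/5,140+350/4.8,.012))
def cr(x,y): return 130+x/5,140+y/4.8
# cup rim centres at z=.0?? cups: use vial caps top z=.078
for nm,x,y in[('white_head',294,178),('wl',152,240),('black',135,385),('wr',420,258),('wr2',397,403)]:
    print(nm,ray('top',*cr(x,y),.078))
for nm,x,y in[('white_head',206,145),('wl',163,283),('black',298,362),('wr2',491,158)]:
    print('s',nm,ray('side',160+x/5.5,245+y/5.5,.078))
for z in(0,.1,.2,.3,.4,.5):print(z,ray('top',70,183,z)[:2],ray('top',135,30,z)[:2],ray('side',100,375,z)[:2],ray('side',20,240,z)[:2])
a=cv2.imread('pics/top0.png')[0:270,0:140];cv2.imwrite('pics/cl.png',cv2.resize(a,None,fx=2.2,fy=2.2))
a=cv2.imread('pics/side0.png')[200:420,0:200];cv2.imwrite('pics/cl2.png',cv2.resize(a,None,fx=2.7,fy=2.7))
E
```

```text
knob top [0.48341282 0.21190934 0.135     ] [0.48144455 0.21439511 0.135     ]
plate [0.48307884 0.21165368 0.012     ]
white_head [0.54487896 0.20806063 0.078     ]
wl [0.51601814 0.26358085 0.078     ]
black [0.45398701 0.26560567 0.078     ]
wr [0.51199331 0.15496804 0.078     ]
wr2 [0.44998333 0.16063365 0.078     ]
s white_head [0.54394726 0.21111162 0.078     ]
s wl [0.5142871  0.26847719 0.078     ]
s black [0.45235495 0.2702193  0.078     ]
s wr2 [0.44839652 0.16143994 0.078     ]
0 [0.5423907  0.47848045] [0.91041086 0.36886262] [0.58687144 0.4500417 ] [1.06400286 0.31620107]
0.1 [0.5191016  0.43860076] [0.85463685 0.33865883] [0.51682492 0.46801021] [0.92231545 0.35426564]
0.2 [0.4958125  0.39872107] [0.79886284 0.30845503] [0.4467784  0.48597872] [0.78062805 0.39233021]
0.3 [0.4725234  0.35884138] [0.74308883 0.27825124] [0.37673188 0.50394724] [0.63894064 0.43039479]
0.4 [0.44923429 0.31896169] [0.68731483 0.24804745] [0.30668537 0.52191575] [0.49725324 0.46845936]
0.5 [0.42594519 0.279082  ] [0.63154082 0.21784365] [0.23663885 0.53988426] [0.35556583 0.50652393]
```

View pics/cl.png

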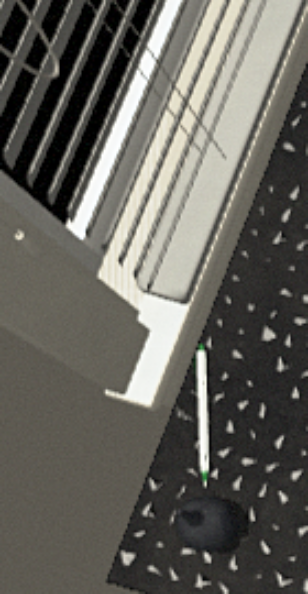

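View pics/cl2.png

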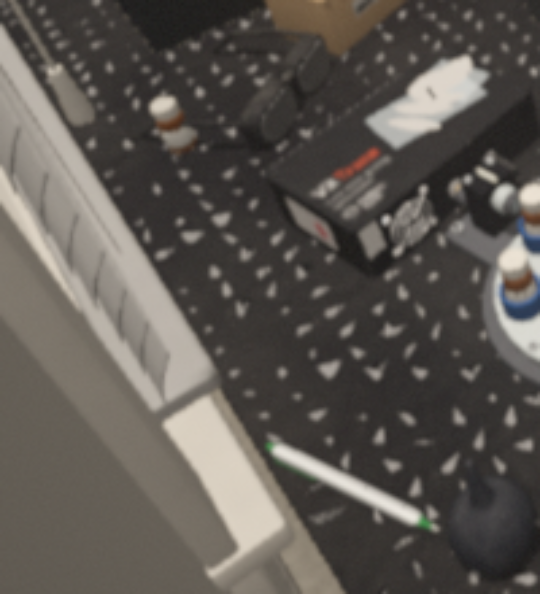

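```bash
python3 - <<'E'
from h import *
for a,b in[((70.5,185.5),(105.5,396)),((86,137),(78.5,341))]:
  for z in(0,.05,.1,.15,.2,.25):print(z,ray('top',*a,z)[:2],ray('side',*b,z)[:2])
from bench import ctrl
from scipy.spatial.transform import Rotation as R
print(R.from_rotvec(ctrl.get_state()['tool_rot']).as_matrix().round(3))
E
```

```text
0 [0.53685844 0.47677938] [0.54664153 0.47062428]
0.05 [0.52545806 0.45691461] [0.51463852 0.47806331]
0.1 [0.51405767 0.43704984] [0.4826355  0.48550233]
0.15 [0.50265728 0.41718507] [0.45063248 0.49294136]
0.2 [0.4912569 0.3973203] [0.41862947 0.50038039]
0.25 [0.47985651 0.37745553] [0.38662645 0.50781942]
0 [0.64806338 0.4547454 ] [0.68162637 0.42549884]
0.05 [0.631755   0.43585309] [0.63948942 0.43632564]
0.1 [0.61544662 0.41696079] [0.59735248 0.44715244]
0.15 [0.59913824 0.39806848] [0.55521553 0.45797924]
0.2 [0.58282986 0.37917618] [0.51307858 0.46880605]
0.25 [0.56652147 0.36028387] [0.47094164 0.47963285]
[[ 0.97   0.244 -0.001]
 [ 0.244 -0.97   0.002]
 [-0.    -0.002 -1.   ]]
```

```bash
cat >> h.py <<'E'
def plan(wps,yaw_t,N,yaw0=None,p0=None):
    from bench import ctrl
    from scipy.spatial.transform import Rotation as R
    s=ctrl.get_state(); M=R.from_rotvec(s['tool_rot']).as_matrix()
    p=np.array(s['position']) if p0 is None else np.array(p0)
    yaw=np.arctan2(M[1,0],M[0,0]) if yaw0 is None else yaw0
    sp=-((yaw_t-yaw))/N if N else 0
    out=[];n=0
    for w in wps:
        d=np.array(w)-p
        c,sn=np.cos(yaw),np.sin(yaw)
        t=[c*d[0]+sn*d[1], sn*d[0]-c*d[1], -d[2]]
        t=np.round(np.array(t)*100,1)
        s_=round(sp,2) if n<N else 0
        out.append([0,*t.tolist(),s_]);n+=1
        t=t/100
        p=p+np.array([c*t[0]+sn*t[1], sn*t[0]-c*t[1], -t[2]]); yaw-=s_
    print(out);print(p,np.degrees(yaw),len(out))
    return p,yaw
E
python3 - <<'E'
from h import *
w=[]
p0=np.array([.159,-.63,.231]);
for i in range(1,5): w.append([.159-.035*i/4,-.63+.14*i/4,.231+.14*i/4])
a0=np.arctan2(-.49,.124);r0=.505
p,y=plan(w,0,0)
a1=np.arctan2(.213,.482);w=[]
for i in range(1,21):
    a=a0+(a1-a0)*i/20; r=.505+(.527-.505)*i/20
    w.append([r*np.cos(a),r*np.sin(a),.37])
plan(w,np.radians(174),20,None,p)
E
```

```text
[[0, 0.0, -3.6, -3.6, 0], [0, 0.0, -3.6, -3.5, 0], [0, 0.1, -3.6, -3.5, 0], [0, -0.0, -3.6, -3.5, 0]]
[ 0.12438989 -0.48995915  0.3705382 ] 14.141661339000835 4
[[0, 4.4, -0.1, 0.1, np.float64(-0.14)], [0, 4.4, 0.1, -0.0, np.float64(-0.14)], [0, 4.4, 0.4, -0.0, np.float64(-0.14)], [0, 4.3, 0.6, -0.0, np.float64(-0.14)], [0, 4.4, 0.8, -0.0, np.float64(-0.14)], [0, 4.3, 1.1, -0.0, np.float64(-0.14)], [0, 4.3, 1.3, -0.0, np.float64(-0.14)], [0, 4.1, 1.6, -0.0, np.float64(-0.14)], [0, 4.2, 1.7, -0.0, np.float64(-0.14)], [0, 4.0, 2.0, -0.0, np.float64(-0.14)], [0, 3.9, 2.2, -0.0, np.float64(-0.14)], [0, 3.8, 2.4, -0.0, np.float64(-0.14)], [0, 3.7, 2.6, -0.0, np.float64(-0.14)], [0, 3.5, 2.8, -0.0, np.float64(-0.14)], [0, 3.4, 3.0, -0.0, np.float64(-0.14)], [0, 3.3, 3.2, -0.0, np.float64(-0.14)], [0, 3.0, 3.3, -0.0, np.float64(-0.14)], [0, 2.9, 3.6, -0.0, np.float64(-0.14)], [0, 2.8, 3.6, -0.0, np.float64(-0.14)], [0, 2.5, 3.8, -0.0, np.float64(-0.14)]]
[0.48163135 0.21261504 0.3695382 ] 174.56984397563144 20
```

Emit:
{"method": "play_rows", "body": {"motion": [[0,0,-3.6,-3.6,0],[0,0,-3.6,-3.5,0],[0,0,-3.6,-3.5,0],[0,0,-3.6,-3.5,0],[0,0,0,0,0]]}}

```text
time: 0.72
position: [0.1235, -0.4902, 0.3755]
tool_rot: [3.111, 0.386, 0.001]
ft_force: [-1.1, -0.6, -0.1]
grip_width: 0.999
```

Emit:
{"method": "play_rows", "body": {"motion": [[0,4.4,-0.1,0,-0.14],[0,4.4,0.1,0,-0.14],[0,4.4,0.4,0,-0.14],[0,4.3,0.6,0,-0.14],[0,4.4,0.8,0,-0.14],[0,4.3,1.1,0,-0.14],[0,4.3,1.3,0,-0.14],[0,4.1,1.6,0,-0.14],[0,4.2,1.7,0,-0.14],[0,4.0,2.0,0,-0.14]]}}

```text
time: 1.98
position: [0.4639, -0.2254, 0.3699]
tool_rot: [-2.129, -2.308, -0.0]
ft_force: [0.6, -0.2, -0.0]
grip_width: 1.001
```

Emit:
{"method": "play_rows", "body": {"motion": [[0,3.9,2.2,0,-0.14],[0,3.8,2.4,0,-0.14],[0,3.7,2.6,0,-0.14],[0,3.5,2.8,0,-0.14],[0,3.4,3.0,0,-0.14],[0,3.3,3.2,0,-0.14],[0,3.0,3.3,0,-0.14],[0,2.9,3.6,0,-0.14],[0,2.8,3.6,0,-0.14],[0,2.5,3.8,0,-0.14],[0,0,0,0,0],[0,0,0,0,0]]}}

```text
time: 3.48
position: [0.4812, 0.2111, 0.3706]
tool_rot: [-0.151, -3.137, 0.001]
ft_force: [1.1, -0.1, 0.3]
grip_width: 1.003
```

```bash
python3 - <<'E'
from h import *
from bench import ctrl
from scipy.spatial.transform import Rotation as R
s=ctrl.get_state();print(s['position'],s['joint_positions'].round(2));M=R.from_rotvec(s['tool_rot']).as_matrix();print(np.degrees(np.arctan2(M[1,0],M[0,0])),M[:,2])
plan([[.4825,.213,s['position'][2]]],0,0)
import cv2
for n in("top","side"):
    im=optics.get_image(n); cv2.imwrite(f"pics/{n}1.png",im[:,:,::-1])
E
```

```text
[0.48124844 0.21108156 0.3705851 ] [ 0.45  0.09 -0.97  1.49  0.07  1.6   0.96]
174.50369134226307 [-1.24288185e-03 -4.32191238e-04 -9.99999134e-01]
[[0, -0.1, 0.2, -0.0, 0]]
[0.48243541 0.21297658 0.3705851 ] 174.50369134226307 1
```

View pics/side1.png

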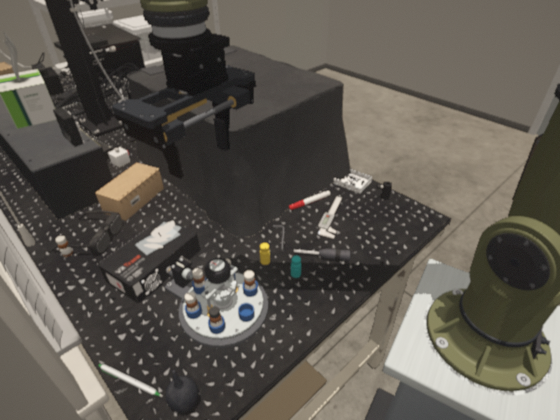

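Emit:
{"method": "play_rows", "body": {"motion": [[0,-0.1,0.2,4,0],[0,0,0,4,0],[0,0,0,4,0],[0,0,0,4,0],[0,0,0,2,0],[0,0,0,0,0],[0,0,0,0,0]]}}

```text
time: 4.45
position: [0.4831, 0.2141, 0.193]
tool_rot: [0.15, 3.136, 0.001]
ft_force: [-0.4, 0.2, 0.4]
grip_width: 1.002
```

```bash
python3 - <<'E'
from h import *
from bench import ctrl
s=ctrl.get_state();print(s['position'],s['joint_positions'].round(2))
import cv2
for n in("top","side"):
    im=optics.get_image(n); cv2.imwrite(f"pics/{n}2.png",im[:,:,::-1])
    q=proj(n,s['position']).astype(int);print(n,q)
    c=im[max(q[1]-60,0):q[1]+80,q[0]-80:q[0]+80,::-1];cv2.imwrite(f"pics/{n}2c.png",cv2.resize(c,None,fx=4,fy=4,interpolation=cv2.INTER_CUBIC))
E
```

```text
[0.48309926 0.21406888 0.19298123] [ 0.41  0.18 -0.96  1.78  0.15  1.26  0.89]
top [173 194]
side [212 242]
```

View pics/side2c.png

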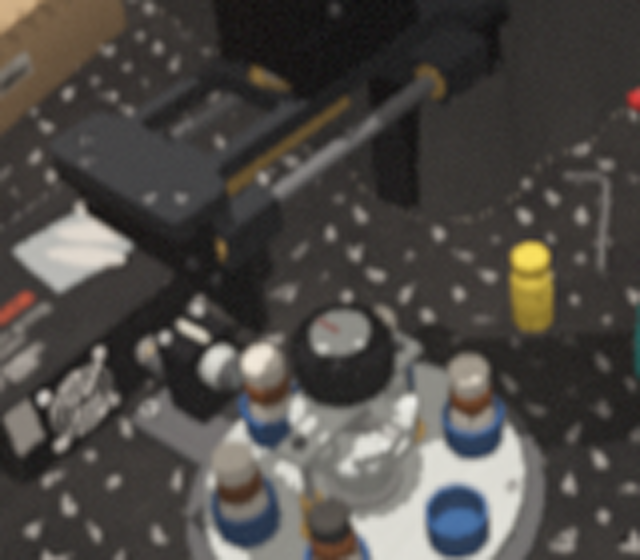

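View pics/top2c.png

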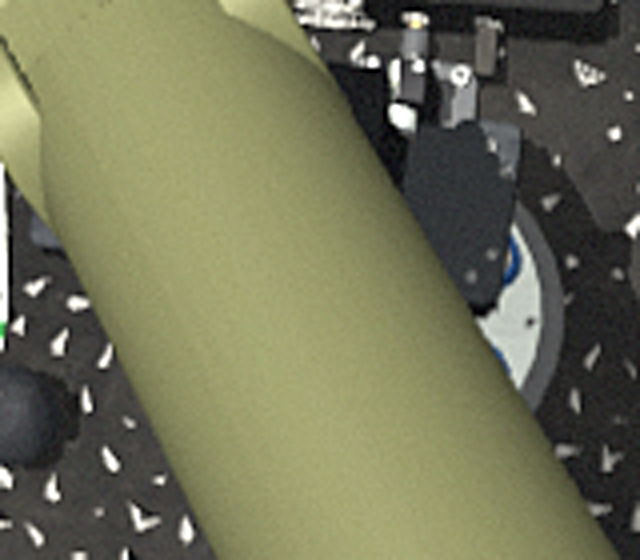

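Emit:
{"method": "play_rows", "body": {"motion": [[0,0.1,-0.1,2.5,0],[0,0,0,2.5,0],[0,0,0,1.7,0],[0,0,0,1.0,0],[0,0,0,0.4,0],[0,0,0,0,0],[0,0,0,0,0]]}}

```text
time: 5.42
position: [0.4814, 0.2131, 0.1111]
tool_rot: [0.149, 3.137, 0.0]
ft_force: [0.1, -0.5, 0.6]
grip_width: 1.003
```

```bash
python3 - <<'E'
from h import *
from bench import ctrl
s=ctrl.get_state();print(s['position'],s['joint_positions'].round(2),s['ft_force'])
import cv2
n='side'
im=optics.get_image(n)
c=im[200:340,140:300,::-1];cv2.imwrite(f"pics/{n}3c.png",cv2.resize(c,None,fx=4,fy=4,interpolation=cv2.INTER_CUBIC))
E
```

```text
[0.48137966 0.21312563 0.1111482 ] [ 0.37  0.27 -0.93  1.88  0.24  1.11  0.82] [ 0.08105547 -0.49703375  0.57709582]
```

View pics/side3c.png

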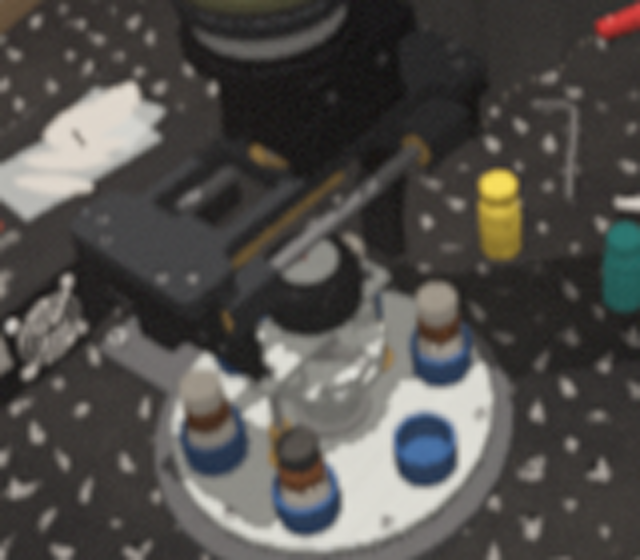

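Emit:
{"method": "play_rows", "body": {"motion": [[1,0,0,0,0],[1,0,0,0,0],[1,0,0,0,0],[1,0,0,0,0],[1,0,0,0,0],[1,0,0,0,0]], "force": 25}}

```text
time: 6.22
position: [0.481, 0.2138, 0.1105]
tool_rot: [0.148, 3.138, 0.002]
ft_force: [1.5, 3.6, -2.8]
grip_width: 0.546
```

Emit:
{"method": "play_rows", "body": {"motion": [[1,0,0,-0.4,0],[1,0,0,-0.4,0],[1,0,0,-0.4,0],[1,0,0,-0.2,0],[1,0,0,0,0],[1,0,0,0,0]], "force": 35}}

```text
time: 6.98
position: [0.481, 0.2138, 0.1243]
tool_rot: [0.148, 3.138, 0.003]
ft_force: [2.9, 4.1, -4.3]
grip_width: 0.549
```

```bash
python3 - <<'E'
from h import *
from bench import ctrl
s=ctrl.get_state();print(s['position'],s['joint_positions'].round(2),s['ft_force'],s['torque'])
import cv2
n='side'
im=optics.get_image(n)
c=im[200:340,140:300,::-1];cv2.imwrite(f"pics/{n}4c.png",cv2.resize(c,None,fx=4,fy=4,interpolation=cv2.INTER_CUBIC))
E
```

```text
[0.48098182 0.21377721 0.12426587] [ 0.38  0.25 -0.94  1.86  0.22  1.14  0.83] [ 2.91355693  4.14775698 -4.27768639] [ 0.85034307 -0.65502103 -0.03892384]
```

View pics/side4c.png

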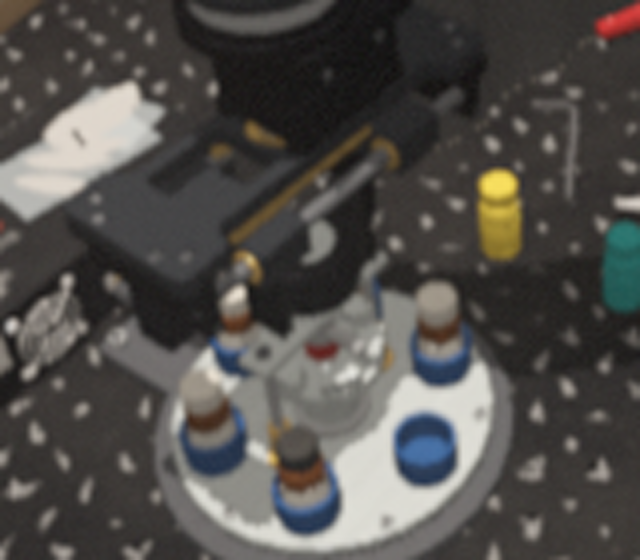

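Emit:
{"method": "play_rows", "body": {"motion": [[1,0,0,0,0.04],[1,0,0,0,0.08],[1,0,0,0,0.1],[1,0,0,0,0.1],[1,0,0,0,0.1],[1,0,0,0,0.1],[1,0,0,0,0.08],[1,0,0,0,0],[1,0,0,0,0]]}}

```text
time: 8.15
position: [0.4813, 0.2147, 0.1243]
tool_rot: [1.068, 2.954, 0.006]
ft_force: [4.4, 6.2, -7.7]
grip_width: 0.545
```

```bash
python3 - <<'E'
from h import *
from bench import ctrl
from scipy.spatial.transform import Rotation as R
s=ctrl.get_state();print(s['position'],s['joint_positions'].round(2),s['ft_force'],s['torque'])
M=R.from_rotvec(s['tool_rot']).as_matrix();print(np.degrees(np.arctan2(M[1,0],M[0,0])))
import cv2
n='side'
im=optics.get_image(n)
c=im[200:340,140:300,::-1];cv2.imwrite(f"pics/{n}5c.png",cv2.resize(c,None,fx=4,fy=4,interpolation=cv2.INTER_CUBIC))
E
```

```text
[0.48131429 0.21469537 0.12426093] [ 0.3   0.23 -0.85  1.86  0.19  1.13  0.26] [ 4.37819927  6.23025882 -7.65010615] [ 1.13624523 -0.83109174 -0.0246368 ]
140.2495288331909
```

View pics/side5c.png

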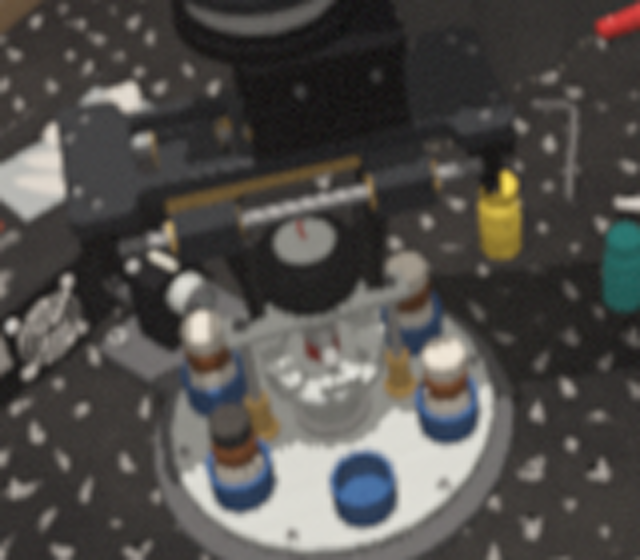

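Emit:
{"method": "play_rows", "body": {"motion": [[1,0,0.1,0,0.04],[1,0,0,0,0.08],[1,0,0,0,0.1],[1,0,0,0,0.1],[1,0,0,0,0.1],[1,0,0,0,0.1],[1,0,0,0,0.1],[1,0,0,0,0.08],[1,0,0,0,0],[1,0,0,0,0]]}}

```text
time: 9.45
position: [0.4824, 0.2153, 0.1243]
tool_rot: [-2.017, -2.408, -0.006]
ft_force: [4.3, 6.6, -6.8]
grip_width: 0.547
```

```bash
cat > st.py <<'E'
from h import *
from bench import ctrl
from scipy.spatial.transform import Rotation as R
import cv2,sys
s=ctrl.get_state();print(s['time'],s['position'],s['joint_positions'].round(2),s['ft_force'],s['torque'])
M=R.from_rotvec(s['tool_rot']).as_matrix();print(np.degrees(np.arctan2(M[1,0],M[0,0])))
k=sys.argv[1]
im=optics.get_image('side')
c=im[200:340,140:300,::-1];cv2.imwrite(f"pics/side{k}c.png",cv2.resize(c,None,fx=4,fy=4,interpolation=cv2.INTER_CUBIC))
E
python3 st.py 6
```

```text
9.45 [0.48235209 0.21533167 0.12427443] [ 0.22  0.21 -0.76  1.86  0.16  1.12 -0.42] [ 4.30261062  6.57122311 -6.79043382] [ 1.21102967 -0.90965029 -0.06943168]
100.11521174282599
```

View pics/side6c.png

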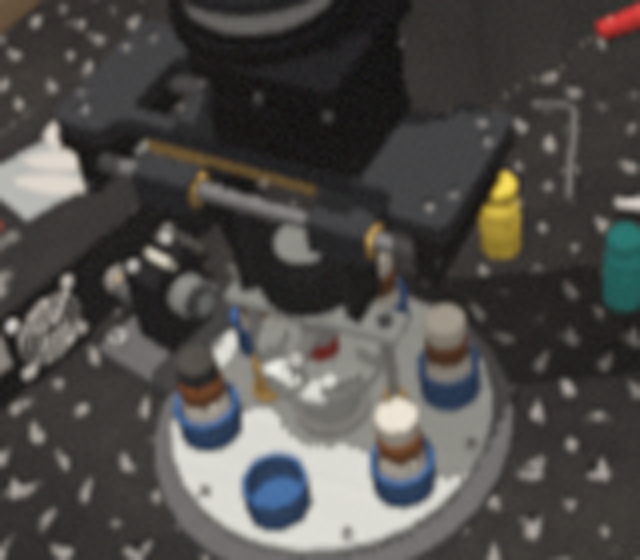

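Emit:
{"method": "play_rows", "body": {"motion": [[1,0.1,0.05,0,0.04],[1,0,0,0,0.08],[1,0,0,0,0.1],[1,0,0,0,0.1],[1,0,0,0,0.1],[1,0,0,0,0.1],[1,0,0,0,0.1],[1,0,0,0,0.1],[1,0,0,0,0.07],[1,0,0,0,0],[1,0,0,0,0],[1,0,0,0,0]]}}

```text
time: 11.0
position: [0.4836, 0.2151, 0.1243]
tool_rot: [-2.789, -1.445, -0.006]
ft_force: [7.0, 3.2, -8.1]
grip_width: 0.547
```

```bash
python3 st.py 7
```

```text
11.0 [0.4836222  0.21508097 0.12427331] [ 0.14  0.2  -0.66  1.86  0.14  1.12 -1.19] [ 7.00943578  3.18571251 -8.07743581] [ 0.87579958 -1.31659693 -0.0321678 ]
54.785275423336024
```

View pics/side7c.png

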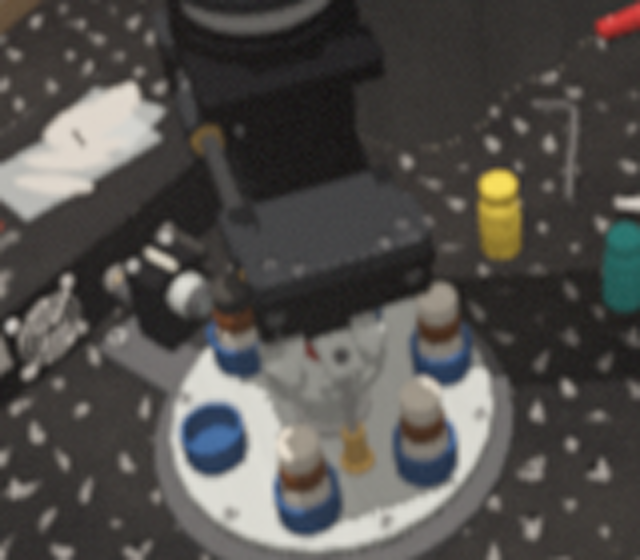

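Emit:
{"method": "play_rows", "body": {"motion": [[1,0,0,0.3,0],[1,0,0,0.3,0],[1,0,0,0.3,0],[1,0,0,0.2,0],[1,0,0,0.2,0],[1,0,0,0,0],[1,0,0,0,0]]}}

```text
time: 11.92
position: [0.4837, 0.2151, 0.1123]
tool_rot: [2.789, 1.446, 0.006]
ft_force: [6.5, 2.7, 2.0]
grip_width: 0.549
```

```bash
python3 st.py 8
```

```text
11.925 [0.48365895 0.2151068  0.11227411] [ 0.13  0.21 -0.66  1.88  0.15  1.1  -1.2 ] [6.54276771 2.65102905 1.96897068] [ 0.59690667 -1.10512418 -0.00501717]
54.8015484108343
```

View pics/side8c.png

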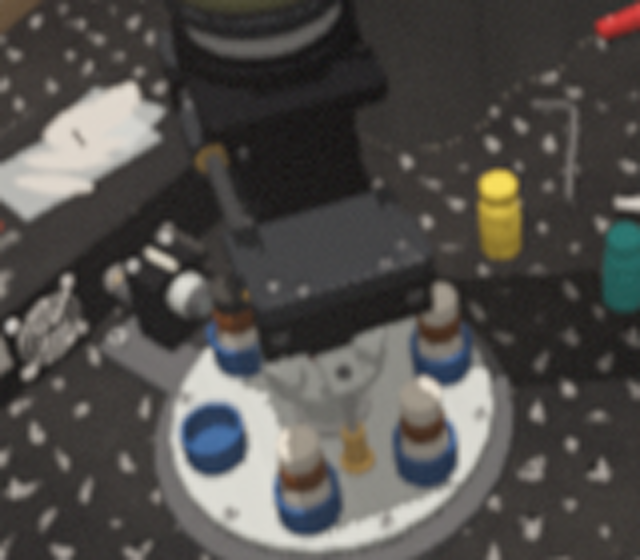

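Emit:
{"method": "play_rows", "body": {"motion": [[1,0,0,0.2,0],[1,0,0,0.1,0],[1,0,0,0,0],[1,0,0,0,0],[1,0,0,0,0]]}}

```text
time: 12.6
position: [0.4837, 0.2152, 0.1104]
tool_rot: [2.788, 1.445, 0.006]
ft_force: [3.2, 0.8, 8.9]
grip_width: 0.546
```

Emit:
{"method": "play_rows", "body": {"motion": [[0,0,0,0,0],[0,0,0,0,0],[0,0,0,0,0],[0,0,0,0,0],[0,0,0,0,0],[0,0,0,-2,0],[0,0,0,-3,0],[0,0,0,-2,0],[1,0,0,0,0],[1,0,0,0,0],[1,0,0,0,0],[1,0,0,0,0],[1,0,0,0,0],[1,0,0,0,0],[1,0,0,0,0],[1,0,0,0,0]]}}

```text
time: 14.6
position: [0.4819, 0.2147, 0.1785]
tool_rot: [2.789, 1.446, -0.0]
ft_force: [0.1, 0.1, -0.1]
grip_width: 0.169
```

```bash
python3 st.py 9
```

```text
14.6 [0.48190408 0.21471428 0.17853884] [ 0.15  0.14 -0.67  1.8   0.09  1.23 -1.16] [ 0.12847225  0.06746956 -0.11035789] [-2.01856365e-02 -6.84941143e-02 -6.68849542e-05]
54.82061499461585
```

View pics/side9c.png

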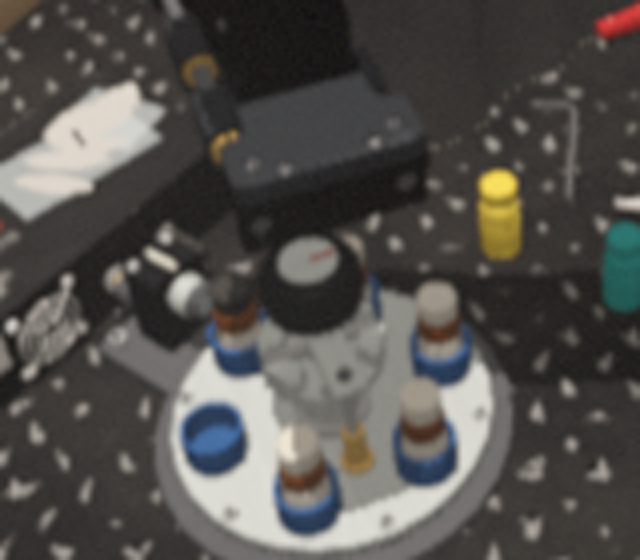

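Emit:
{"method": "play_rows", "body": {"motion": [[1,0,0,1.5,0],[1,0,0,1.2,0],[1,0,0,0.6,0],[1,0,0,0.3,0],[1,0,0,0.1,0],[1,0,0,0,0],[1,0,0,0,0]]}}

```text
time: 15.52
position: [0.4813, 0.2145, 0.1433]
tool_rot: [2.788, 1.446, -0.003]
ft_force: [-6.2, -3.0, 13.9]
grip_width: 0.005
```

Emit:
{"method": "play_rows", "body": {"motion": [[1,0,0,0.1,0],[1,0,0,0,0],[1,0,0,0,0],[1,0,0,-0.3,0],[1,0,0,-2,0],[1,0,0,-4,0],[1,0,0,-4,0],[1,0,0,-4,0],[1,0,0,-4,0],[1,0,0,0,0]]}}

```text
time: 16.77
position: [0.4834, 0.2157, 0.3266]
tool_rot: [2.788, 1.446, 0.01]
ft_force: [0.3, -0.6, -0.1]
grip_width: 0.007
```

```bash
python3 st.py 10; python3 - <<'E'
from h import *
import cv2
im=optics.get_image('top');cv2.imwrite('pics/top10.png',cv2.resize(im[140:265,130:280,::-1],None,fx=4.8,fy=4.8,interpolation=cv2.INTER_CUBIC))
E
```

```text
16.775 [0.4833948  0.21574898 0.32662347] [ 0.17  0.06 -0.67  1.58  0.04  1.51 -1.11] [ 0.25853987 -0.57590264 -0.05769232] [-0.00319393 -0.05196151  0.01346936]
54.82872101951434
```

View pics/side10c.png

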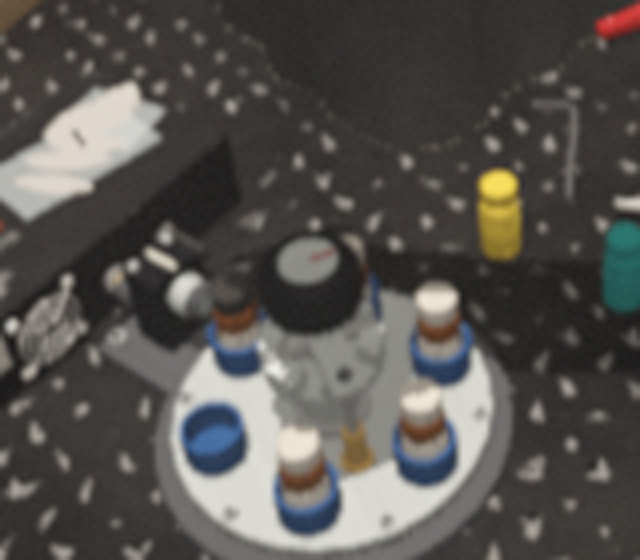

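View pics/top10.png

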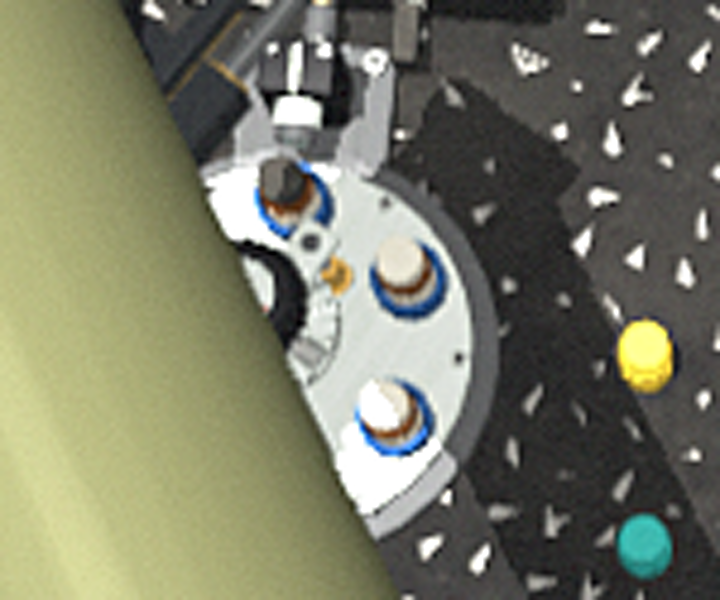

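Black vial is at the read head, the knob is home, all the vials I can see are upright, and the arm is clear. Handing in.

```bash
python3 -c "
from bench import ticket
print(ticket.close_job())"
```

```text
the job is handed in; nothing more can be done
None
```

The black-capped vial now stands in front of the read head with the carousel locked, and I handed the job in at about 17 s of the 48 s allowed. I gripped the knob and pulled it up about 14 mm. I then turned it 120° clockwise (two stations), pushed it home in the grip, pressed it on its top, and moved clear.

**Knob:** when pressed on its top, contact came at 135.3 mm above the bench, against 135 mm when fully home. In the grip it also came back down to the height it started from, within 0.1 mm.

**Vials:** the last pictures show the black-capped vial at the read head and the cups at their original station positions. The turn by tool angle was 119.8°. I judged the vial's distance from the read spot by eye in the pictures and did not measure it.

**Tools:** the arm never went near them. The marker's end, the hex key and the look-alikes looked unmoved in the last side picture, but I did not look at the screwdriver or caliper again at the end.

**Open points:**
- The forearm hid the left half of the carousel in the last top picture.
- In the last side picture the fifth vial is mostly hidden behind the knob, but the top picture shows it upright.
- The two cameras put the changer's axis about 2–3 mm apart, so I used the average. This gave side forces of up to about 8 N while turning.

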